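Set the pin carrier to the scribed line and swing the magnifier over it

ROBOT

A 6-joint arm with a two-finger parallel gripper is mounted at the origin on the work surface. World frame = base frame: x ahead of the robot, y to its left, z up, the work surface at z = 0. Lengths are in m, angles in rad, forces in N, time in s.
With the tool pointing down it reaches from about 0.275 to 0.825 m from the base axis. Payload 5.2 kg.
Tool frame: the origin (TCP) lies on the centre line of the jaws, within the pads' length; the fingertips stand 17 mm ahead of it and the grasp point (between the pads) lies 2 mm behind it; z points along the fingers, y is the line along which they close (so a half turn about z gives the same grasp; the last joint's range is limited). The gripper opens to 93 mm and grips with 3 to 60 N. Pads are 15 mm wide; open, the fingers measure 128 mm over their backs; the gripper's body (75 mm by 188 mm) begins 65 mm behind the grasp point.
Start: joints at [-1.363, 0.259, 1.535, -0, 1.348, -0.203], TCP at [0.22, -0.504, 0.236] pointing down, gripper open.
Joint ranges: [-3.14, 3.14], [-0.91, 2.08], [0.19, 2.58], [-1.22, 4.36], [0.22, 2.71], [-3.12, 3.12]. Speed limits (rad/s): [2.57, 2.57, 3.14, 3.14, 3.14, 3.14].

INTERFACE

Orientations are given as a rotation vector (axis times angle).
In Python, from bench import * gives the robot as it stands.
- The arm moves only by the tool step_arm, never from a script. Its argument "increments" is text: rows parted by semicolons, each of 7 numbers parted by spaces: the closure in counts, from 0 (fully open) to 255 (shut), then the shift along the world's x, y, z in m, then the turn, a rotation vector about the world's x, y, z in degrees. In form: grip tx ty tz ax ay az; .... A call has 1 to 20 rows; each row shifts and turns the commanded pose from where the row before left it; what a row does not reach is not made up. A row lasts 1/8 s, in which the tool goes at most 62.5 mm and 10.7 degrees, less where a joint would pass 70% of its speed; a pose out of reach is approached as far as the arm can. A call is refused whole if a number of a shift passes 0.0625 or a number of a turn 10.7, either way. A call with a gripper value outside its range is refused whole. The fingers move at their own pace and stop on an object; "squeeze" is the grip in N (left out, the last holds). Time passes only in rows, so rows that do not move let the fingers close. It gives the time, the measured TCP pose, the force, the opening and the grip force at its end, in the units of the state.
- state(): the state, without advancing time (a new reading comes with each control period).
- snapshot(name): name is "scene" or "top"; returns a dict with "image" (400x640x3 uint8, red, green, blue), "vfov" (degrees; the focal length in pixels is half the picture's height over the tangent of half this angle, whatever the lens; pixels are square), "cx", "cy" (the principal point, pixels), "D" ([k1, k2, p1, p2, k3] as OpenCV has them; the pictures are not rectified), "T" (4x4, takes a point from camera to world coordinates). Camera axes: x right, y up, looking along -z (the intrinsics and any distortion apply to the point x, -y, -z); pixel columns grow to the right and rows downward; lengths in m; the calibration is good to about 2 mm. A picture is of the moment at which its call begins. There is no depth.
- job_done(): hands the job in; it is judged then, once.
The state is a dict: "clock": time; "qpos": joint angles; "qvel": joint speeds; "joint_torque": joint torques, N m; "tool_pos": TCP position; "eef_rot": TCP orientation; "ft_force": force on the tool from outside, world axes, zero at the start; "moment": the same for the moment, N m; "opening": opening from 0.0 (shut) to 1.0 (fully open); "grip_force": force on a finger pad.
Only numpy, scipy, OpenCV 4.12 (cv2) and the standard library are available. Lean on these libraries where they do the work, as an engineer would, in place of code of your own. Each camera call takes 0.05 s, during which the arm holds its last target. There are 200 camera calls.

TASK

Get the pin carrier ready for inspection: slide it along the stage plate until its leading long edge lies on the long scribed line, square to it all along; there is no stop, so do not run it past the line, and do not lift it. Then swing the magnifier over it so that the tall middle pin is near the middle of the lens, with the carrier still on the line. Leave everything else on the bench where it is.

Things in the scene. Friction and masses are not known exactly. Their poses are not given: they have to be found in the camera images.
- stage: Aluminium stage plate fixed to the bench, 160 (x) x 340 (y) x 10 mm; origin: centre of its underside. Its +y is the way the carrier must slide to the line (roughly the robot's left), its +x points roughly away from the robot. A tab on the far side bears the magnifier's post (18 mm thick, 62 mm tall) at stage x = +140, y = +20 mm. The short graduations on its near margin do not matter.
- line (a point): Middle of the one long scribed line, black, 2 mm wide and 156 mm long, running along the stage's x right across the plate at stage y = +50 mm; the point lies on the top surface. Axes as the stage's.
- carrier: Loose pin carrier: grey plastic block 100 (x) x 60 (y) x 16 mm, 0.2 to 0.4 kg, flat on the stage 50 to 100 mm short of the line, turned up to 0.2 rad, up to 12 mm off the middle. Origin: centre of its underside. Five brass pins stand in a row along its x. Its +y side is the leading edge, its -y side the one to push on. Too big to grip across.
- edge (a point): Middle of the carrier's leading long edge (bottom), 30 mm along the carrier's +y from its origin. Axes as the carrier's.
- pin (a point): Tip of the carrier's tall middle pin (8 mm thick, 12 mm above the block's top), 28 mm above the carrier's origin. The lens passes above it without touching.
- magnifier (a joint): Angle (rad) of the swing arm about the post. At 0 it points along the stage's -x; growing values swing the lens towards the stage's +y: lens centre at stage x = 140 - 140 cos q, y = 20 + 140 sin q mm. Range -0.4 to 1.4, starts at 0.7 to 1.1. Friction (about 0.5 N at the knob) keeps it where it is left.
- lens (a point): Centre of the round lens, 140 mm from the post axis: grey ring 80 mm outside, 68 mm clear inside, 62 to 76 mm above the bench.
- lens_knob (a point): Middle of the upright round knob at the free end of the magnifier, 188 mm from the post axis in line with the lens; knob 14 mm thick, from 74 to 106 mm above the bench (this point at 90 mm). Push or pinch it to swing the arm.
- gauge_block: Bystander: steel block 30 x 35 x 20 mm lying on the stage beyond the line. Origin at its underside.
- pin_jar: Bystander: jar 40 mm across, 55 mm tall, on the bench behind the stage. Origin at its underside.
- driver: Bystander: screwdriver lying on the bench to the right of the stage.
- tape_roll: Bystander: roll of tape 70 mm across, 20 mm high, on the bench at the left.
- tweezers: Bystander: steel tweezers 110 mm long lying on the bench beyond the stage.
- part_tray: Bystander: small divided tray 120 x 90 x 25 mm on the bench at the right.
- slide_case: Bystander: flat case 110 x 80 x 30 mm on the bench at the left.
Things that resemble listed ones, but are neither listed nor needed, are in the scene too. Leave any green or purple look-alike of the carrier alone.

How it is judged:
By the outcome, as a careful person would: the job done as asked, in the order asked, and still so for the second after the job is handed in, with the robot touching nothing.
It also fails if it takes over 54 s, if anything falls off the work surface, if the arm or the gripper's body presses on something with over 40 N, if the wrist force passes 120 N, or if a joint passes its speed limit or range.

## Working session

There is one attempt and no reset: what is moved stays moved. The work goes in short steps, Python scripts to look and compute and a tool call to move; the robot and the scene stay as the last step left them, time stands still between calls to the robot, and variables do not carry over. Pictures are saved under pics/ and viewed, at most 13 in all, crops included, and the job is handed in when it is done.

Besides the shell and the picture viewer there is one more tool, called after "Call:" as a command line: name --argument value ..., lists and objects as JSON in quotes. step_arm: Moves the arm, as the interface text tells. Its arguments: {"type":"object","properties":{"increments":{"type":"string"},"squeeze":{"type":"number"}},"required":["increments"]}

```bash
mkdir -p pics; cat > h.py <<'E'
import numpy as np, cv2, json
from bench import *
def cam(s):
    h=s["image"].shape[0]; f=h/2/np.tan(np.radians(s["vfov"])/2)
    return np.array([[f,0,s["cx"]],[0,f,s["cy"]],[0,0,1.]]), np.array(s["D"],float), np.array(s["T"])
def px2w(s,uv,z):
    K,D,T=cam(s); p=cv2.undistortPoints(np.array(uv,float).reshape(-1,1,2),K,D).reshape(-1,2)
    out=[]
    for (x,y),zz in zip(p,np.broadcast_to(z,len(p))):
        d=T[:3,:3]@np.array([x,-y,-1]); o=T[:3,3]; out.append(o+d*(zz-o[2])/d[2])
    return np.array(out)
def w2px(s,P):
    K,D,T=cam(s); c=(np.array(P,float).reshape(-1,3)-T[:3,3])@T[:3,:3]; c=c*[1,-1,-1]
    return cv2.projectPoints(c,np.zeros(3),np.zeros(3),K,D)[0].reshape(-1,2)
def snap(name,fn):
    s=snapshot(name); cv2.imwrite("pics/"+fn+".png",s["image"][:,:,::-1]); np.save("pics/"+fn+".npy",s,allow_pickle=True); return s
def load(fn): return np.load("pics/"+fn+".npy",allow_pickle=True).item()
def crop(s,fn,x0,y0,x1,y1,k):
    cv2.imwrite("pics/"+fn+".png",cv2.resize(s["image"][y0:y1,x0:x1,::-1],None,fx=k,fy=k,interpolation=cv2.INTER_CUBIC))
E
python3 - <<'E'
from h import *
a=snap("top","top0");b=snap("scene","sc0")
im=np.vstack([a["image"],b["image"]])
for s in(a,b): print(s["vfov"],s["cx"],s["cy"],s["D"],np.round(s["T"],3).tolist())
print(state()["tool_pos"],state()["eef_rot"])
E
```

```text
42.06415003363143 323.04044490268296 199.76838149959494 [0.04892349 0.         0.         0.         0.        ] [[-0.024, 0.995, -0.092, 0.393], [-1.0, -0.025, -0.009, -0.035], [-0.011, 0.092, 0.996, 1.435], [0.0, 0.0, 0.0, 1.0]]
50.68880693538199 321.9952847293188 198.57921531905322 [0.00078137 0.         0.         0.         0.        ] [[0.85, -0.366, 0.379, 1.046], [0.526, 0.613, -0.589, -0.851], [-0.016, 0.7, 0.714, 1.064], [0.0, 0.0, 0.0, 1.0]]
[ 0.21953977 -0.50378796  0.23492558] [-3.07399363e+00 -6.40341834e-01 -4.34204719e-06]
```

View pics/top0.png

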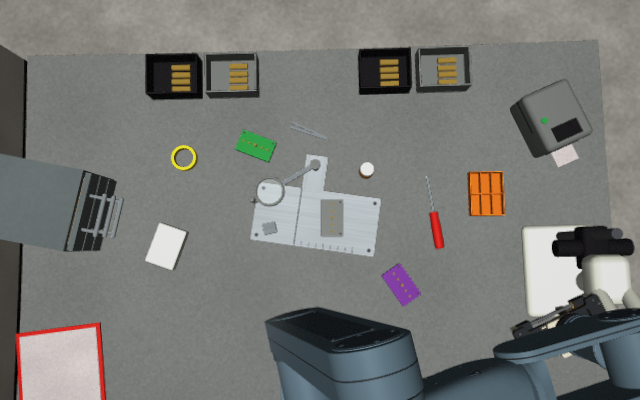

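View pics/sc0.png

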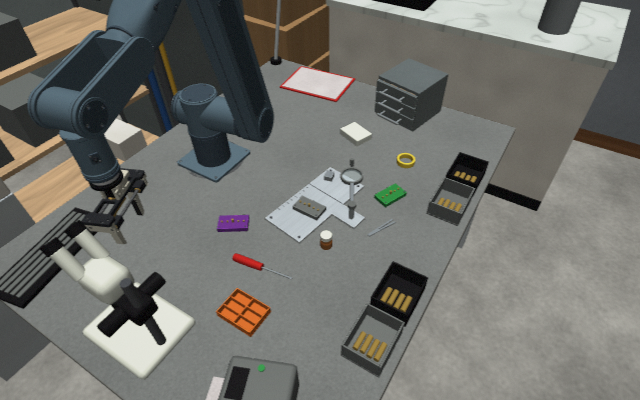

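The top view shows the stage at about (250–380, 180–255), the carrier at (332, 218), the line near x≈297 and the lens at (270, 191). The scene view agrees. Next I'll enlarge the stage.

```bash
python3 - <<'E'
from h import *
crop(load("top0"),"c1",240,148,390,260,5)
crop(load("sc0"),"c2",258,150,408,250,5)
E
```

```text
(no output)
```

View pics/c1.png

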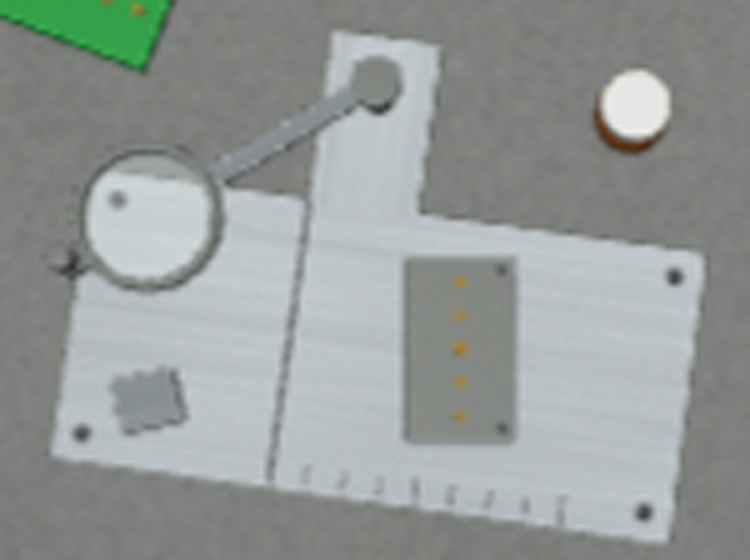

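View pics/c2.png

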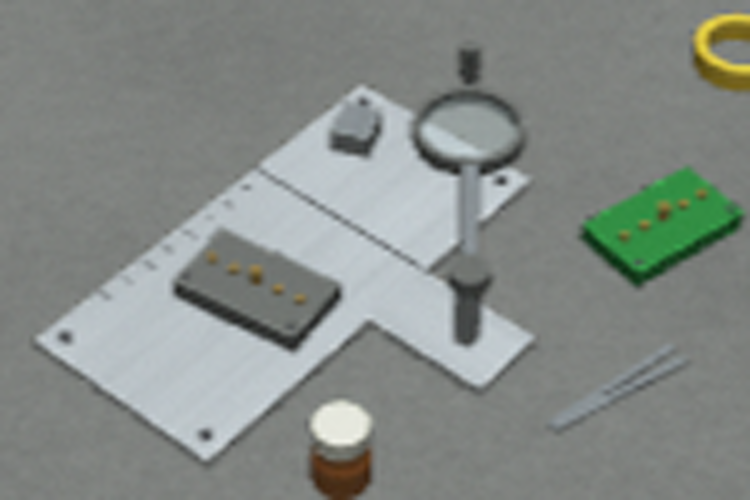

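The crop c1 shows stage corners at (52,458), (668,542) and (704,254), line ends at (270,487) and (305,205), and carrier top corners at (404,257), (517,257), (515,442) and (404,442). The post top is at (376,80), the lens at (151,219), the knob at about (66,262) and the gauge block at (148,400).

```bash
cat >> h.py <<'E'
def fit(model,P):
    model=np.array(model,float);P=np.array(P)[:,:2]; mc,pc=model.mean(0),P.mean(0)
    a=(model-mc);b=(P-pc); th=np.arctan2((a[:,0]*b[:,1]-a[:,1]*b[:,0]).sum(),(a*b).sum())
    R=np.array([[np.cos(th),-np.sin(th)],[np.sin(th),np.cos(th)]]); t=pc-R@mc
    return t,th,R,(model@R.T+t-P)*1000
def unc(uv,x0,y0,k): return (np.array(uv,float)+.5)/k-.5+[x0,y0]
E
python3 - <<'E'
from h import *
np.set_printoptions(precision=4,suppress=True)
s=load("top0")
g=lambda uv,z:px2w(s,unc(uv,240,148,5),z)
St=g([(52,458),(668,542),(704,254),(270,487),(305,205)],.01)
t,th,R,r=fit([(-.08,.17),(-.08,-.17),(.08,-.17),(-.08,.05),(.08,.05)],St)
print("stage",t,th);print(r)
C=g([(404,257),(517,257),(515,442),(404,442)],.026)
tc,thc,Rc,rc=fit([(.05,.03),(.05,-.03),(-.05,-.03),(-.05,.03)],C);print("carrier",tc,thc,thc-th);print(rc)
loc=lambda p:(np.array(p)[:,:2]-t)@R
print("carrier local",loc([tc])*1000)
print("post",loc(g([(376,80)],.062)),"lens",loc(g([(151,219)],.069)),"knob",loc(g([(66,262)],.106)),"gauge",loc(g([(148,397)],.03)),"jar",g([(637,105)],.055))
s2=load("sc0"); h=lambda uv,z:px2w(s2,unc(uv,258,150,5),z)
A=h([(36,340),(208,463),(530,180),(362,85),(254,168),(430,270)],.01)
t2,th2,R2,r2=fit([(-.08,-.17),(.08,-.17),(.08,.17),(-.08,.17),(-.08,.05),(.08,.05)],A)
print("stage2",t2,th2);print(r2)
B=h([(176,287),(295,340),(341,292),(221,231)],.026)
t3,th3,_,r3=fit([(-.05,-.03),(.05,-.03),(.05,.03),(-.05,.03)],B);print("car2",t3,th3,(t3-t2)@R2,th3-th2);print(r3)
E
```

```text
stage [0.4727 0.0005] -0.15622697469851238
[[-1.2771  0.867 ]
 [-0.6259 -0.2268]
 [ 0.7381 -0.2099]
 [-1.2484  1.1652]
 [ 2.4132 -1.5956]]
carrier [ 0.4746 -0.0443] -0.028913428159188556 0.1273135465393238
[[-0.0814 -0.6392]
 [-0.2986  0.8203]
 [ 0.0357 -0.1067]
 [ 0.3442 -0.0744]]
carrier local [[  8.768  -43.9507]]
post [[0.1433 0.0192]] lens [[0.0531 0.1268]] knob [[0.022  0.1622]] gauge [[-0.0392  0.1197]] jar [[ 0.6013 -0.142   0.055 ]]
stage2 [ 0.475  -0.0018] -0.16173816901135357
[[-0.0441 -1.0663]
 [-0.0983  0.8666]
 [ 0.6025  1.6186]
 [-0.0501  0.4152]
 [ 1.0644  0.1764]
 [-1.4745 -2.0105]]
car2 [ 0.4787 -0.0502] -0.022789107654142896 [ 0.0114 -0.0472] 0.1389490613572107
[[-3.2664 -0.2913]
 [ 1.8646 -3.287 ]
 [-0.1911  4.041 ]
 [ 1.5929 -0.4627]]
```

Call:
step_arm --increments "255 0.0345 0.0456 0 0 0 6.5; 255 0.0345 0.0456 0 0 0 6.5; 255 0.0345 0.0456 0 0 0 6.5; 255 0.0345 0.0456 0 0 0 6.5; 255 0.0345 0.0456 0 0 0 6.5; 255 0.0345 0.0456 0 0 0 6.5; 255 0.0345 0.0456 0 0 0 6.5; 255 0.0345 0.0456 0 0 0 6.5; 255 0.0345 0.0456 0 0 0 6.5; 255 0.0345 0.0456 0 0 0 6.5; 255 0 0 -0.04 0 0 0; 255 0 0 -0.04 0 0 0; 255 0 0 -0.04 0 0 0; 255 0 0 0 0 0 0" --squeeze 10

```text
clock: 1.85
tool_pos: [0.5619, -0.0474, 0.1124]
eef_rot: [-2.244, -2.188, 0.006]
ft_force: [0.0, 1.1, 0.7]
opening: 0.004
grip_force: 0.0
```

```bash
python3 - <<'E'
from h import *
a=snap("top","top1"); b=snap("scene","sc1")
i=cv2.resize(a["image"][120:280,220:420,::-1],None,fx=3,fy=3,interpolation=cv2.INTER_CUBIC)
j=cv2.resize(b["image"][130:290,230:430,::-1],None,fx=2,fy=2)[:, :]
cv2.imwrite("pics/c3.png",np.vstack([i[:,:600],np.zeros((0,600,3),np.uint8)]))
s=state();print(s["tool_pos"],s["eef_rot"],s["opening"])
E
```

```text
[ 0.56498035 -0.04834574  0.11629036] [2.24956939e+00 2.19289116e+00 1.79768036e-05] 0.007406721982233241
```

View pics/c3.png

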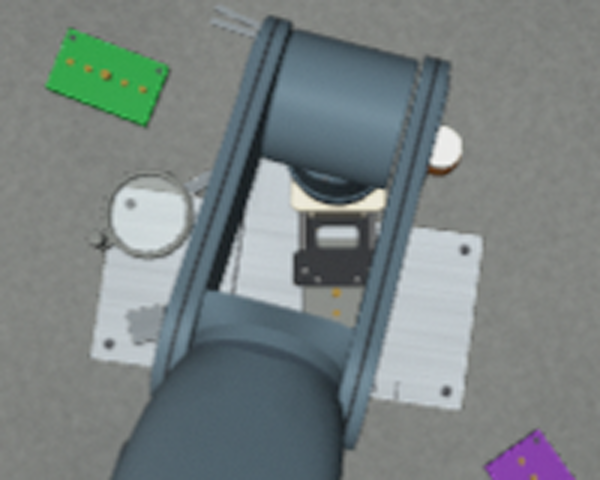

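The arm hides most of the top view. The gripper is over the far end of the carrier and in line with it, so I'll lower it and nudge the carrier in −x.

Call:
step_arm --increments "255 0 0 -0.042 0 0 0; 255 0 0 -0.042 0 0 0; 255 0 0 0 0 0 0; 255 -0.008 0 0 0 0 0; 255 -0.006 0 0 0 0 0; 255 -0.004 0 0 0 0 0; 255 -0.004 0 0 0 0 0;255 -0.004 0 0 0 0 0;255 -0.002 0 0 0 0 0;255 -0.002 0 0 0 0 0; 255 0 0 0 0 0 0"

```text
clock: 3.32
tool_pos: [0.5353, -0.0484, 0.032]
eef_rot: [2.249, 2.192, 0.001]
ft_force: [2.3, -0.5, 1.8]
opening: 0.007
grip_force: 1.4
```

```bash
python3 - <<'E'
from h import *
b=snap("scene","sc2"); crop(b,"c4",258,130,408,250,5)
s=state();print(s["tool_pos"],s["ft_force"])
E
```

```text
[ 0.53528303 -0.04845877  0.03195544] [ 1.68931619 -0.51300583  2.54529191]
```

View pics/c4.png

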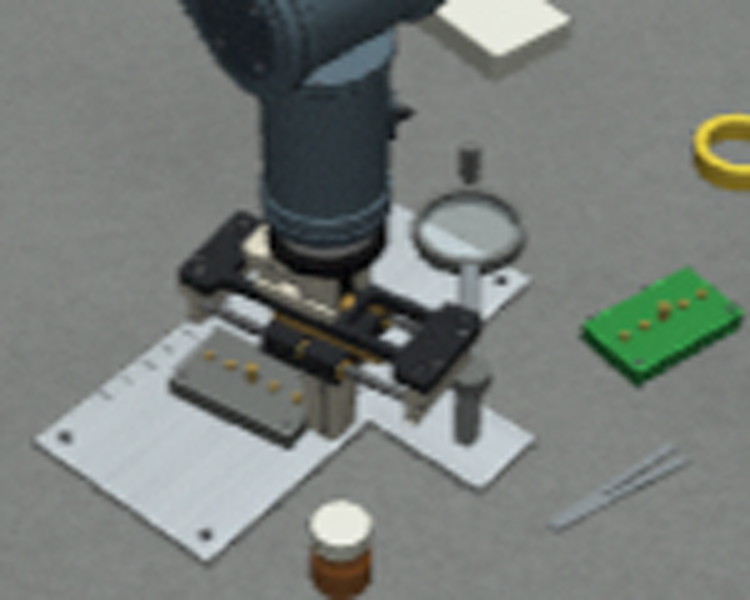

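The carrier moved about 2 mm, so contact has just been made. I'll push about 9 mm more, back off, go round to the −y side, part the fingers to about 50 mm and square the tool to the line.

Call:
step_arm --increments "255 -0.003 0 0 0 0 0; 255 -0.003 0 0 0 0 0; 255 -0.003 0 0 0 0 0; 255 0 0 0 0 0 0; 255 0.022 0 0 0 0 0; 255 0 0 0.04 0 0 0; 118 0 0 0.03 0 0 0; 118 -0.022 -0.013 0 0 0 -2; 118 -0.022 -0.013 0 0 0 -2; 118 -0.022 -0.013 0 0 0 -2; 118 -0.0235 -0.012 0 0 0 -1.6; 118 0 0 -0.035 0 0 0; 118 0 0 -0.035 0 0 0; 118 0 0 0 0 0 0"

```text
clock: 5.12
tool_pos: [0.4552, -0.0981, 0.0295]
eef_rot: [-2.385, -2.034, 0.005]
ft_force: [-1.2, 0.4, 0.5]
opening: 0.539
grip_force: 0.0
```

```bash
python3 - <<'E'
from h import *
b=snap("scene","sc3"); a=snap("top","top3")
i=cv2.resize(b["image"][140:240,258:378,::-1],None,fx=5,fy=5,interpolation=cv2.INTER_CUBIC)
j=cv2.resize(a["image"][170:270,240:390,::-1],None,fx=2,fy=2,interpolation=cv2.INTER_CUBIC)
j=j[:,:200]; j=cv2.copyMakeBorder(j,0,300,0,0,cv2.BORDER_CONSTANT)
cv2.imwrite("pics/c5.png",np.hstack([i,j]))
s=state();print(s["tool_pos"],s["eef_rot"],s["ft_force"],s["opening"])
E
```

```text
[ 0.45657419 -0.09855434  0.03108741] [-2.38702919 -2.03676142  0.00287515] [ 0.14234404 -0.21252214  0.27981941] 0.5408395154265593
```

View pics/c5.png

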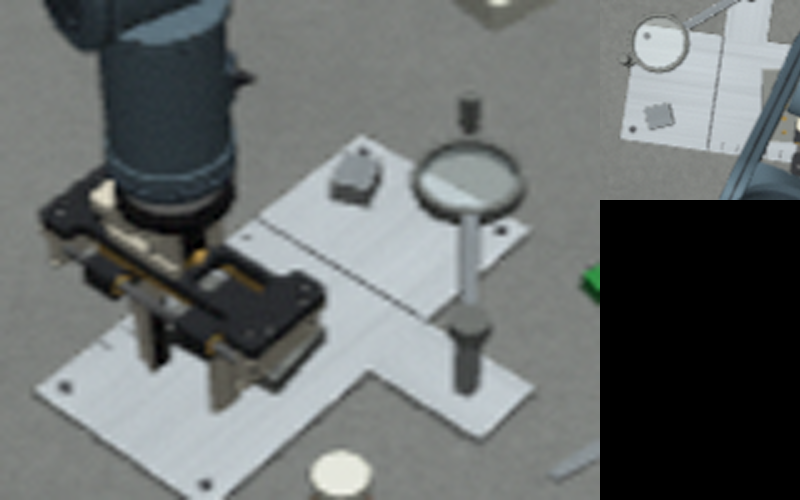

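The gripper is square behind the carrier, with its fingers clear of it. I'll push about 72 mm along the stage's +y, then back away to look.

Call:
step_arm --increments "118 0.00094 0.00593 0.001 0 0 0; 118 0.00094 0.00593 0 0 0 0; 118 0.00094 0.00593 0 0 0 0; 118 0.00094 0.00593 0 0 0 0; 118 0.00094 0.00593 0 0 0 0; 118 0.00094 0.00593 0 0 0 0; 118 0.00094 0.00593 0 0 0 0; 118 0.00094 0.00593 0 0 0 0; 118 0.00094 0.00593 0 0 0 0; 118 0.00094 0.00593 0 0 0 0; 118 0.0005 0.003 0 0 0 0; 118 0.0005 0.003 0 0 0 0; 118 0.0005 0.003 0 0 0 0; 118 0.0003 0.002 0 0 0 0; 118 0.0002 0.001 0 0 0 0; 118 0 0 0 0 0 0"

```text
clock: 7.22
tool_pos: [0.4699, -0.028, 0.0329]
eef_rot: [2.389, 2.039, 0.0]
ft_force: [-0.8, -5.2, 3.7]
opening: 0.538
grip_force: 2.4
```

Call:
step_arm --increments "118 -0.0032 -0.0198 0 0 0 0; 118 0 0 0.05 0 0 0; 118 0 -0.05 0.03 0 0 0; 118 0 -0.06 0 0 0 0; 118 0 -0.06 0 0 0 0; 118 0 -0.06 0 0 0 0; 118 0 0 0 0 0 0; 118 0 0 0 0 0 0"

```text
clock: 8.22
tool_pos: [0.4658, -0.2762, 0.1117]
eef_rot: [-2.389, -2.036, -0.001]
ft_force: [0.7, 0.8, -0.4]
opening: 0.537
grip_force: 0.0
```

```bash
python3 - <<'E'
from h import *
a=snap("top","top4"); crop(a,"c6",240,148,390,260,5)
s=state();print(s["tool_pos"],s["clock"])
E
```

```text
[ 0.46595027 -0.27572699  0.11190737] 8.275
```

View pics/c6.png

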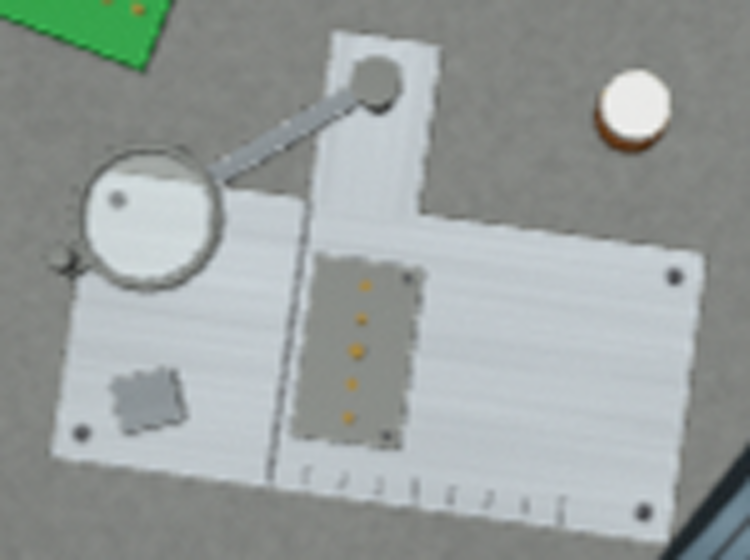

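The top view is clear: the carrier is nearly parallel to the line, with its leading edge at x≈303 and the line at ≈287 at row 350 of the crop. I'll measure the gap to subpixel.

```bash
cat >> h.py <<'E'
def gap(s,r0,r1,shift=0):
    """line: darkest spot left of carrier per row; carrier edge: half crossing"""
    g=s["image"].astype(float).mean(2); L=[];C=[]
    for r in range(r0,r1):
        row=g[r]; x0=297+ (217-r)*(-0)-0
        lo=int(round(240+(305-(148*0+(r-148)*5-205)*35/282)/5))
        seg=np.arange(lo-4,lo+5); w=np.clip(np.median(row[lo-9:lo-3])-row[seg],0,None)
        k=np.argmax(w[2:7])+2; w2=w[k-1:k+2]; L.append(((w2*seg[k-1:k+2]).sum()/w2.sum(),r))
        x=np.arange(lo+2,lo+16); v=row[x]; a=v[:3].max(); b=v[-6:].min() if 0 else np.median(v[-6:]); m=(a+b)/2
        i=np.where((v[:-1]>=m)&(v[1:]<m))[0]; 
        if len(i): i=i[0]; C.append((x[i]+(v[i]-m)/(v[i]-v[i+1]),r))
    return np.array(L),np.array(C)
def lin(P):
    p=np.array(P)[:,:2]
    for _ in range(3):
        f=np.polyfit(p[:,0],p[:,1],1); e=p[:,1]-np.polyval(f,p[:,0]); p=p[abs(e)<2.5*e.std()+1e-6]
    return f,e.std()
E
python3 - <<'E'
from h import *
np.set_printoptions(precision=4,suppress=True)
a=load("top4"); L,C=gap(a,202,234)
print(np.c_[L[::6],C[::6]] if len(L)==len(C) else (L[::6],C[::6]))
lw=px2w(a,L,.01);cw=px2w(a,C,.026)
fl,el=lin(lw);fc,ec=lin(cw);print(fl,el,fc,ec)
for x in(.43,.477,.525): print("gap mm",(np.polyval(fl,x)-np.polyval(fc,x))*1000*np.cos(fl[0]))
p=px2w(a,unc([(357,351)],240,148,5),.038)[0]; t=np.array([.4727,.0005]);th=-.158
c,sn=np.cos(th),np.sin(th);R=np.array([[c,-sn],[sn,c]]); print("pin",p,(p[:2]-t)@R)
E
```

```text
[[299.313  202.     302.3281 202.    ]
 [298.5543 208.     301.7041 208.    ]
 [297.6225 214.     300.5734 214.    ]
 [296.6311 220.     299.4977 220.    ]
 [295.8568 226.     298.8022 226.    ]
 [294.9463 232.     298.7121 232.    ]]
[-0.1643  0.1287] 0.00016346925017207895 [-0.1423  0.1086] 0.0007994491045760758
gap mm 10.569312281147967
gap mm 9.54789551400382
gap mm 8.504746475218326
pin [0.4742 0.0112 0.038 ] [-0.0002  0.0108]
```

```bash
python3 - <<'E'
from h import *
a=load("top4")
for r0,r1 in((203,234),(203,230),(206,232)):
    L,C=gap(a,r0,r1); lw=px2w(a,L,.01);cw=px2w(a,C[C[:,1]<233],.026)
    L2,_=gap(a,196,240)
    fl,el=lin(px2w(a,L2,.01));fc,ec=lin(cw);print(np.arctan(fl[0]),el,np.arctan(fc[0]),ec,[round((np.polyval(fl,x)-np.polyval(fc,x))*987,2) for x in(.43,.477,.525)])
L,C=gap(a,200,236);print(np.round(C[:,0]-L[:,0],2))
# pin row direction
P=px2w(a,unc([(366,286),(348,418)],240,148,5),.034); d=P[0]-P[1]; print(np.arctan2(d[1],d[0]))
# trailing edge
g=a["image"].astype(float).mean(2);T=[]
for r in range(204,236):
    lo=int(240+(424-((r-148)*5-265)*22/180)/5); x=np.arange(lo-5,lo+7); v=g[r][x]; k=np.argmax(np.diff(v)); m=(np.median(v[:3])+np.median(v[-3:]))/2
    i=np.where((v[:-1]<m)&(v[1:]>=m))[0]
    if len(i): i=i[-1]; T.append((x[i]+(m-v[i])/(v[i+1]-v[i]),r))
f,e=lin(px2w(a,T,.026));print("trail",np.arctan(f[0]),e,np.polyval(f,.477))
E
```

```text
-0.16265327659512804 0.00016807249430810873 -0.14120819480439642 0.0008135486814634356 [np.float64(10.53), np.float64(9.52), np.float64(8.48)]
-0.16265327659512804 0.00016807249430810873 -0.14992518166313107 0.0006619290701666124 [np.float64(9.92), np.float64(9.32), np.float64(8.7)]
-0.16265327659512804 0.00016807249430810873 -0.14350640969848116 0.0008574495621088712 [np.float64(10.41), np.float64(9.5), np.float64(8.57)]
[2.85 3.08 3.02 2.91 2.75 2.74 2.97 3.04 3.15 3.28 2.72 2.83 2.8  2.95
 2.95 3.18 3.31 3.79 2.93 2.72 2.87 2.98 3.07 3.33 3.69 3.79 2.95 3.04
 3.   3.06 3.5  4.05 3.77 3.67 3.11 3.7 ]
-0.1569478529190084
trail -0.1644799451495386 0.0009340433537261991 -0.019902116320370054
```

The gap is about 9.3 mm and nearly even, and the pin sits at stage x≈0. I'll return, trim the yaw by −0.3°, push 8 mm and look again.

Call:
step_arm --increments "118 0 0.06 0 0 0 -0.3; 118 0 0.06 0 0 0 0; 118 0 0.06 0 0 0 0; 118 0 0.05 -0.03 0 0 0; 118 0 0 -0.05 0 0 0; 118 0 0 0 0 0 0; 118 0.0014 0.0088 0 0 0 0; 118 0.001 0.006 0 0 0 0; 118 0.0008 0.005 0 0 0 0; 118 0.0003 0.002 0 0 0 0; 118 0.0003 0.002 0 0 0 0; 118 0.0003 0.002 0 0 0 0; 118 0.0002 0.001 0 0 0 0; 118 0.0002 0.001 0 0 0 0; 118 0 0 0 0 0 0; 118 0 0 0 0 0 0"

```text
clock: 10.28
tool_pos: [0.4719, -0.0213, 0.0337]
eef_rot: [2.393, 2.031, 0.001]
ft_force: [-0.9, -4.1, 4.2]
opening: 0.54
grip_force: 2.5
```

```bash
python3 -c "
from h import *
s=state();print(s['tool_pos'],s['ft_force'])"
```

```text
[ 0.47191355 -0.02130663  0.03368585] [-0.88760297 -4.12227187  4.24833175]
```

Call:
step_arm --increments "118 -0.0032 -0.0198 0 0 0 0; 118 0 0 0.05 0 0 0; 118 0 -0.05 0.03 0 0 0; 118 0 -0.06 0 0 0 0; 118 0 -0.06 0 0 0 0; 118 0 -0.06 0 0 0 0; 118 0 0 0 0 0 0; 118 0 0 0 0 0 0"

```text
clock: 11.28
tool_pos: [0.4671, -0.2692, 0.1124]
eef_rot: [-2.396, -2.03, -0.001]
ft_force: [-0.5, 0.0, -1.1]
opening: 0.539
grip_force: 0.0
```

```bash
python3 - <<'E'
from h import *
a=snap("top","top5"); crop(a,"c7",285,190,335,245,10)
s=state();print(s["tool_pos"],s["clock"])
E
```

```text
[ 0.46723372 -0.26847326  0.11243854] 11.325
```

View pics/c7.png

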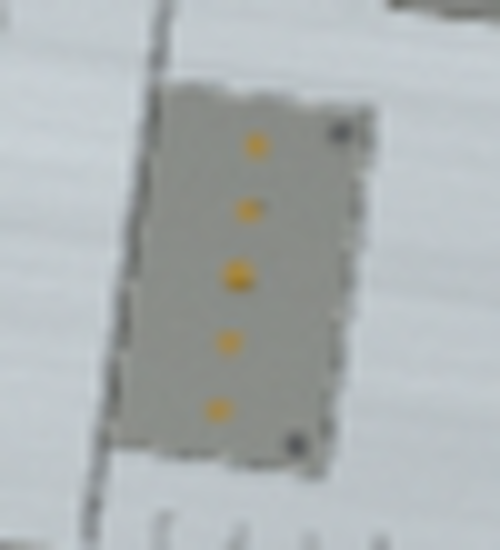

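The carrier's leading edge now almost meets the line, which runs from (165,0) to (92,545) in the crop with the edge just to its right. I'll quantify what is left using the trailing edge and the pins, compared with the earlier picture.

```bash
cat >> h.py <<'E'
def meas(a,off):
    g=a["image"].astype(float); m=g.mean(2); T=[]
    for r in range(204,234):
        lo=int(240+(424-((r-148)*5-265)*22/180)/5-off); x=np.arange(lo-6,lo+7); v=m[r][x]; h=(np.median(v[:4])+np.median(v[-4:]))/2
        i=np.where((v[:-1]<h)&(v[1:]>=h))[0]
        if len(i): i=i[-1]; T.append((x[i]+(h-v[i])/(v[i+1]-v[i]),r))
    f,e=lin(px2w(a,T,.026))
    o=np.clip(g[195:240,285:335,0]-g[195:240,285:335,2]-15,0,None); n,lab=cv2.connectedComponents((o>8).astype(np.uint8))
    P=[]
    for k in range(1,n):
        yy,xx=np.where(lab==k); w=o[yy,xx]
        if w.sum()>60: P.append(((xx*w).sum()/w.sum()+285,(yy*w).sum()/w.sum()+195,w.sum()))
    P=np.array(P); W=px2w(a,P[:,:2],.034)
    c=np.array([ (np.polyval(f,.48)-.48*0), ])
    fl=(-.1643,.1287); d=lambda x,y:(np.polyval(fl,x)-y)*.9868*1000
    print("trail ang",np.arctan(f[0]),"gap from trail",[round(d(x,np.polyval(f,x))-60,2) for x in(.43,.477,.52)])
    s=np.polyfit(W[:,0],W[:,1],1);print("pins",len(P),"ang",np.arctan(s[0]),"gap",np.round(np.array([d(*w[:2])-30 for w in W]),2), "dev from row",np.round((W[:,1]-np.polyval(s,W[:,0]))*1e3,2)); print(W.round(4).tolist())
E
python3 - <<'E'
from h import *
meas(load("top4"),0); meas(load("top5"),3)
# line incl. portions beyond carrier in top5
a=load("top5");L,_=gap(a,192,245);L=L[(L[:,1]<197)|(L[:,1]>237)];print(px2w(a,L,.01)[:,:2].round(4).tolist()); print(lin(px2w(load("top4"),gap(load("top4"),192,245)[0],.01)))
E
```

```text
trail ang -0.15960842506383732 gap from trail [np.float64(9.51), np.float64(9.36), np.float64(9.22)]
pins 5 ang -0.15538871749181488 gap [8.29 8.77 8.24 8.52 9.08] dev from row [ 0.02 -0.33  0.34  0.19 -0.23]
[[0.51, 0.0061, 0.034], [0.4921, 0.0086, 0.034], [0.4748, 0.0119, 0.034], [0.4568, 0.0146, 0.034], [0.439, 0.017, 0.034]]
trail ang -0.1573434171516969 gap from trail [np.float64(3.07), np.float64(2.81), np.float64(2.57)]
pins 5 ang -0.16636997655064215 gap [1.59 1.6  1.38 1.63 1.26] dev from row [ 0.03 -0.05  0.11 -0.2   0.11]
[[0.5117, 0.0126, 0.034], [0.4941, 0.0155, 0.034], [0.4767, 0.0186, 0.034], [0.4586, 0.0213, 0.034], [0.4405, 0.0246, 0.034]]
[[0.5477, 0.0391], [0.545, 0.0395], [0.5422, 0.0395], [0.5394, 0.0402], [0.5367, 0.0406], [0.4218, 0.0595], [0.419, 0.06], [0.4163, 0.0602], [0.4136, 0.0609], [0.4109, 0.0612], [0.4082, 0.0613], [0.4054, 0.0601]]
(array([-0.16327655,  0.12826725]), np.float64(0.0001761409970917853))
```

```bash
cat >> h.py <<'E'
def area(a,pl=(-.1633,.12827)):
    """edge positions by integrated darkness"""
    m=a["image"].astype(float).mean(2); la=[]
    xl=lambda r:294.95+(232-r)*(299.31-294.95)/30
    for r in list(range(191,197))+list(range(238,243)):
        lo=int(round(xl(r))); B=np.median(np.r_[m[r,lo-8:lo-3],m[r,lo+4:lo+9]]); la.append((B-m[r,lo-3:lo+4]).sum())
    A=np.mean(la); E=[];T=[]
    for r in range(205,231):
        lo=int(round(xl(r))); B=np.median(m[r,lo-10:lo-4]); G=np.median(m[r,lo+8:lo+12]); xc=lo+10
        s=(B-m[r,lo-4:xc+1]).sum()-A; E.append((xc+.5-s/(B-G),r))
        hi=int(E[-1][0]+23); B2=np.median(m[r,hi+5:hi+12]); G2=np.median(m[r,hi-6:hi-2]); x0=hi-4
        T.append((x0-.5+(B2-m[r,x0:hi+5]).sum()/(B2-G2),r))
    for n,P,o in(("lead",E,0),("trail",T,60)):
        f,e=lin(px2w(a,P,.026)); print(n,np.arctan(f[0]).round(4),"sd mm",round(e*1e3,2),[round((np.polyval(pl,x)-np.polyval(f,x))*987-o,2) for x in(.43,.477,.525)])
    print("line area",A,np.std(la))
E
python3 - <<'E'
from h import *
area(load("top4"));area(load("top5"))
E
```

```text
lead -0.1582 sd mm 1.05 [np.float64(8.53), np.float64(8.35), np.float64(8.17)]
trail -0.1563 sd mm 1.02 [np.float64(9.81), np.float64(9.54), np.float64(9.27)]
line area 100.56060606060605 17.280992174692415
lead -0.1645 sd mm 0.43 [np.float64(2.63), np.float64(2.75), np.float64(2.88)]
trail -0.1461 sd mm 0.7 [np.float64(3.4), np.float64(2.65), np.float64(1.89)]
line area 100.87878787878786 16.27883469836898
```

The gap is now about 2.5 mm and parallel. Next is a 1.5 mm push, then another look.

Call:
step_arm --increments "118 0 0.06 0 0 0 0; 118 0 0.06 0 0 0 0; 118 0 0.06 0 0 0 0; 118 0 0.05 -0.03 0 0 0; 118 0 0 -0.05 0 0 0; 118 0 0 0 0 0 0; 118 0.0014 0.0088 0 0 0 0; 118 0.001 0.006 0 0 0 0; 118 0.0005 0.003 0 0 0 0; 118 0.0002 0.001 0 0 0 0; 118 0.0001 0.001 0 0 0 0; 118 0.0001 0.001 0 0 0 0; 118 0.0001 0.0005 0 0 0 0; 118 0 0 0 0 0 0; 118 0 0 0 0 0 0"

```text
clock: 13.2
tool_pos: [0.4717, -0.0198, 0.0333]
eef_rot: [2.394, 2.031, -0.0]
ft_force: [0.3, -5.5, 4.5]
opening: 0.539
grip_force: 2.6
```

```bash
python3 -c "
from h import *
s=state();print(s['tool_pos'],s['ft_force'])"
```

```text
[ 0.47169455 -0.01978421  0.03330338] [ 0.255377   -5.51936659  4.46838968]
```

Advanced 1.5 mm. Backing off to measure.

Call:
step_arm --increments "118 -0.0032 -0.0198 0 0 0 0; 118 0 0 0.05 0 0 0; 118 0 -0.05 0.03 0 0 0; 118 0 -0.06 0 0 0 0; 118 0 -0.06 0 0 0 0; 118 0 -0.06 0 0 0 0; 118 0 0 0 0 0 0; 118 0 0 0 0 0 0"

```text
clock: 14.2
tool_pos: [0.4672, -0.2677, 0.1122]
eef_rot: [-2.395, -2.03, -0.0]
ft_force: [-0.6, 0.3, -0.2]
opening: 0.537
grip_force: 0.0
```

```bash
python3 - <<'E'
from h import *
a=snap("top","top6"); area(a); meas(a,4)
m=a["image"].mean(2)
print(np.array([m[r,int(round(294.95+(232-r)*.1453))-3:][:9] for r in range(206,230,3)]).round().astype(int))
E
```

```text
lead -0.1539 sd mm 0.61 [np.float64(5.05), np.float64(4.67), np.float64(4.28)]
trail -0.1417 sd mm 0.96 [np.float64(2.33), np.float64(1.37), np.float64(0.4)]
line area 99.66666666666661 16.161589330785805
trail ang -0.15419111101133523 gap from trail [np.float64(1.7), np.float64(1.29), np.float64(0.91)]
pins 5 ang -0.1621234489560556 gap [0.1  0.12 0.02 0.17 0.15] dev from row [-0.02 -0.03  0.1  -0.04 -0.01]
[[0.5123, 0.014, 0.034], [0.4942, 0.017, 0.034], [0.4768, 0.0199, 0.034], [0.4591, 0.0227, 0.034], [0.441, 0.0257, 0.034]]
[[205 206 181 141 138 137 137 136 136]
 [203 205 188 158 143 138 138 138 136]
 [197 198 171 135 137 138 139 138 137]
 [201 200 201 178 143 139 139 139 138]
 [200 200 175 139 139 139 138 140 138]
 [198 198 178 147 139 140 140 140 138]
 [200 200 183 153 141 139 138 137 139]
 [199 198 177 143 140 140 140 140 139]]
```

```bash
python3 - <<'E'
from h import *
for n in("top4","top5","top6"):
    a=load(n); m=a["image"].astype(float).mean(2); o=[];q=[]
    # line reference from end sections of each picture
    Ls=[]
    for r in list(range(190,198))+list(range(236,243)):
        lo=int(round(294.95+(232-r)*.1453)); x=np.arange(lo-3,lo+4); B=np.median(np.r_[m[r,lo-8:lo-3],m[r,lo+4:lo+9]]); w=B-m[r,x]; w[w<8]=0; Ls.append(((w*x).sum()/w.sum(),r))
    f=np.polyfit([l[1] for l in Ls],[l[0] for l in Ls],1)
    E=[]
    for r in range(205,231):
        xl=np.polyval(f,r); lo=int(round(xl)); B=np.median(m[r,lo-10:lo-4]);G=np.median(m[r,lo+8:lo+12]);xc=lo+10
        s=(B-m[r,lo-4:xc+1]).sum()/(B-G); E.append((xc+.5-s,r)); o.append(xl-E[-1][0]); q.append(m[r,lo-2:lo+3].min()-G)
    c=px2w(a,E,.026);
    li=px2w(a,[(np.polyval(f,r),r) for r in range(205,231)],.01)
    fl,_=lin(li);fc,_=lin(c)
    print(n,f,"equiv edge minus line mm (z26)",[round((np.polyval(fc,x)-np.polyval(fl,x))*987,2) for x in(.43,.477,.525)],"ang",fl[0],fc[0],"dip",np.round(np.mean(q),1))
E
```

```text
top4 [-1.44187776e-01  3.28431182e+02] equiv edge minus line mm (z26) [np.float64(-4.02), np.float64(-3.99), np.float64(-3.96)] ang -0.16356876468207657 -0.16301388114855334 dip 8.7
top5 [-1.44326878e-01  3.28465109e+02] equiv edge minus line mm (z26) [np.float64(1.89), np.float64(1.59), np.float64(1.27)] ang -0.16370949023948372 -0.17033221316457808 dip -17.8
top6 [-1.44165599e-01  3.28430685e+02] equiv edge minus line mm (z26) [np.float64(-0.59), np.float64(-0.39), np.float64(-0.19)] ang -0.16354723024127021 -0.15933185125535504 dip 1.8
```

The evidence agrees, apart from the trailing edge, which is biased by its visible side face. The pins give a gap of about 0.1 mm, the black line is fully hidden under the edge's parallax, and the angles match within about 2 mrad. The carrier is on the line. Next is the magnifier, starting with the knob position.

```bash
python3 - <<'E'
from h import *
a=load("top6"); m=a["image"].astype(float).mean(2)
print(px2w(a,unc([(66,262),(151,219),(376,80)],240,148,5),[.106,.069,.062]).round(4))
s2=load("sc3"); # knob in c5: top (469,97) bottom(469,133) offset 258,140,k5
print(px2w(s2,unc([(469,97),(469,115),(469,180)],258,140,5),[.106,.09,.069]).round(4))
print(w2px(a,[[.5206,.160,.106],[.429,.027,.106]]),w2px(s2,[[.5206,.160,.106]]),unc([(469,97)],258,140,5))
s=state();print(s["qpos"],s["tool_pos"],s["clock"])
E
```

```text
[[ 0.5197  0.1573  0.106 ]
 [ 0.5449  0.1175  0.069 ]
 [ 0.6173 -0.0028  0.062 ]]
[[0.5238 0.1573 0.106 ]
 [0.5245 0.157  0.09  ]
 [0.5468 0.1182 0.069 ]]
[[251.7605483  199.67490064]
 [304.27569787 234.15024424]] [[350.98091508 158.26543702]] [[351.4 159. ]]
[-7.26625619e-01  3.54072393e-01  1.72792365e+00  5.59014142e-04
  1.06143174e+00 -5.63485957e-01] [ 0.46734976 -0.26693637  0.1122296 ] 14.25
```

Call:
step_arm --increments "118 0 0 0.055 0 0 0; 118 0 0 0.055 0 0 0; 118 0.006 0.0472 0 0 0 7.2; 118 0.006 0.0472 0 0 0 7.2; 118 0.006 0.0472 0 0 0 7.2; 118 0.006 0.0472 0 0 0 7.2; 118 0.006 0.0472 0 0 0 7.2; 118 0.006 0.0472 0 0 0 7.2; 118 0.006 0.0472 0 0 0 7.2; 118 0.006 0.0472 0 0 0 7.2; 118 0.006 0.0472 0 0 0 7.2; 118 0 0 0 0 0 0; 118 0 0 0 0 0 0"

```text
clock: 15.88
tool_pos: [0.5207, 0.1574, 0.2225]
eef_rot: [-0.931, -3.0, 0.001]
ft_force: [-1.2, -0.5, 0.2]
opening: 0.535
grip_force: 0.0
```

```bash
python3 -c "
from h import *
a=snap('scene','sc7');crop(a,'c8',290,80,410,200,5)
s=state();print(s['tool_pos'],s['eef_rot'])"
```

```text
[0.52100785 0.15663118 0.22254338] [-9.32872338e-01 -2.99943556e+00  9.70293699e-04]
```

View pics/c8.png

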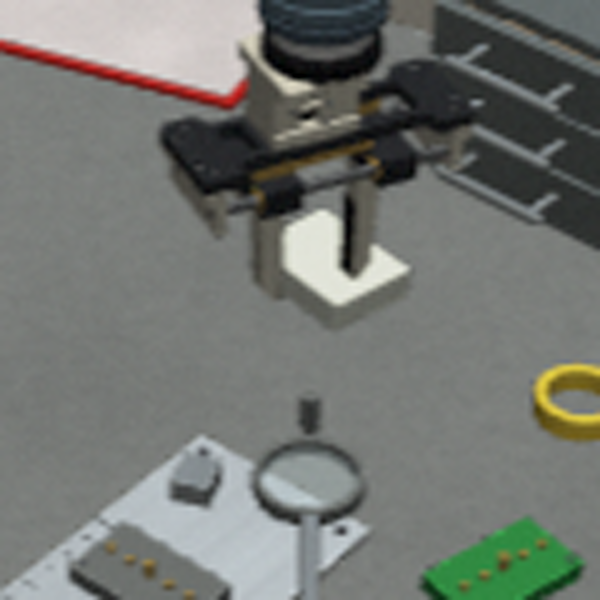

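The fingers straddle the knob (311,413). Lowering and pinching gently.

Call:
step_arm --increments "118 0 0 -0.06 0 0 0; 118 0 0 -0.06 0 0 0; 118 0 0 0 0 0 0; 170 0 0 0 0 0 0; 200 0 0 0 0 0 0; 255 0 0 0 0 0 0; 255 0 0 0 0 0 0; 255 0 0 0 0 0 0" --squeeze 8

```text
clock: 16.92
tool_pos: [0.5224, 0.1568, 0.1036]
eef_rot: [0.933, 2.998, 0.001]
ft_force: [-0.7, 0.3, 5.9]
opening: 0.146
grip_force: 8.0
```

```bash
python3 - <<'E'
from h import *
s=state();k=s["tool_pos"];print(k,s["ft_force"],s["opening"]*93,s["grip_force"])
p=np.array([.616,-.003]);pin=np.array([.477,.0195])
v=k[:2]-p;r=np.hypot(*v);a0=np.arctan2(v[1],v[0]);d=pin-p;a1=np.arctan2(d[1],d[0]);print(r,np.degrees([a0,a1]))
a=np.linspace(a0,a1,16);X=np.c_[np.cos(a),np.sin(a)]*.188;print(np.diff(X,axis=0).round(4).tolist())
E
```

```text
[0.52236009 0.15679166 0.1036012 ] [-0.66386153  0.2535158   5.88584296] 13.595766286781004 8.001893609762192
0.18520747402090837 [120.37083592 170.80525684]
[[-0.0093, -0.0059], [-0.009, -0.0064], [-0.0086, -0.0069], [-0.0082, -0.0074], [-0.0077, -0.0079], [-0.0073, -0.0083], [-0.0068, -0.0087], [-0.0062, -0.0091], [-0.0057, -0.0095], [-0.0051, -0.0098], [-0.0045, -0.0101], [-0.0039, -0.0103], [-0.0033, -0.0105], [-0.0027, -0.0107], [-0.0021, -0.0108]]
```

The knob is gripped (13.6 mm). There is a slight upward force, so I'll rise 3 mm and then follow the arc.

Call:
step_arm --increments "255 0 0 0.003 0 0 0; 255 -0.0093 -0.0059 0 0 0 0; 255 -0.009 -0.0064 0 0 0 0; 255 -0.0086 -0.0069 0 0 0 0; 255 -0.0082 -0.0074 0 0 0 0; 255 -0.0077 -0.0079 0 0 0 0; 255 -0.0073 -0.0083 0 0 0 0; 255 -0.0068 -0.0087 0 0 0 0; 255 -0.0062 -0.0091 0 0 0 0; 255 -0.0057 -0.0095 0 0 0 0; 255 -0.0051 -0.0098 0 0 0 0; 255 -0.0045 -0.0101 0 0 0 0; 255 -0.0039 -0.0103 0 0 0 0; 255 -0.0033 -0.0105 0 0 0 0; 255 -0.0027 -0.0107 0 0 0 0; 255 -0.0021 -0.0108 0 0 0 0; 255 0 0 0 0 0 0; 255 0 0 0 0 0 0"

```text
clock: 19.18
tool_pos: [0.432, 0.024, 0.106]
eef_rot: [0.934, 2.998, -0.0]
ft_force: [-0.1, -0.4, 2.5]
opening: 0.143
grip_force: 8.0
```

```bash
python3 - <<'E'
from h import *
s=state();print(s["tool_pos"],s["ft_force"],s["opening"]*93,s["grip_force"])
E
```

```text
[0.43201557 0.02396939 0.10602681] [-0.08220318 -0.39833714  2.50039939] 13.253894986149588 8.000259697437286
```

About 3 mm past the aim at the knob, so I'll correct, release, lift clear and look.

Call:
step_arm --increments "255 0.0005 0.003 0 0 0 0; 255 0 0 0 0 0 0; 200 0 0 0 0 0 0; 118 0 0 0 0 0 0; 118 0 0 0 0 0 0; 118 0 0 0 0 0 0; 118 0 0 0.05 0 0 0; 118 0 0 0.05 0 0 0; 118 0 -0.06 0 0 0 0; 118 0 -0.06 0 0 0 0; 118 0 -0.06 0 0 0 0; 118 0 -0.06 0 0 0 0; 118 0 -0.06 0 0 0 0; 118 0 0 0 0 0 0; 118 0 0 0 0 0 0"

```text
clock: 21.05
tool_pos: [0.4315, -0.2722, 0.2051]
eef_rot: [-0.934, -2.998, -0.002]
ft_force: [0.0, 0.1, 0.0]
opening: 0.541
grip_force: 0.0
```

```bash
python3 - <<'E'
from h import *
a=snap("top","top8"); b=snap("scene","sc8")
i=cv2.resize(a["image"][175:245,270:350,::-1],None,fx=5,fy=5,interpolation=cv2.INTER_CUBIC)
j=cv2.resize(b["image"][150:220,280:360,::-1],None,fx=5,fy=5,interpolation=cv2.INTER_CUBIC)
cv2.imwrite("pics/c9.png",np.hstack([i,j]))
s=state();print(s["tool_pos"],s["ft_force"],s["clock"])
E
```

```text
[ 0.43185403 -0.27122     0.20550065] [ 0.28154441 -0.24235959 -0.86719611] 21.15
```

View pics/c9.png

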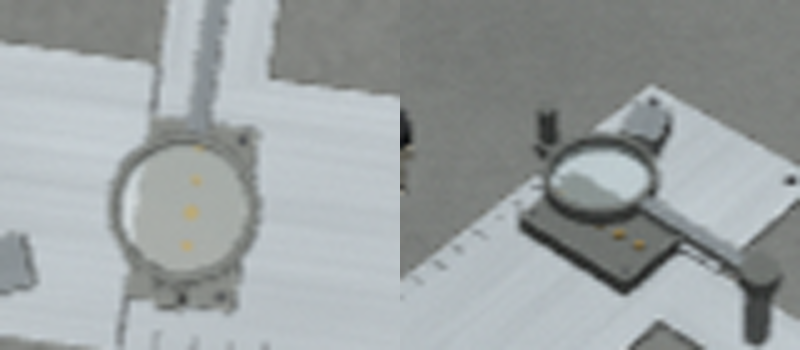

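In the top view the lens ring is centred at about (186, 208) in the crop with the tall pin inside it at (190, 212). The carrier looks unmoved against the line. A quick numeric check follows.

```bash
python3 - <<'E'
from h import *
a=load("top8")
l,p=px2w(a,unc([(185.5,208),(190,212)],270,175,5),[.069,.038]);print(l,p,(l-p)[:2]*1000)
# carrier corner regions vs top6
for n in("top6","top8"): 
    m=load(n)["image"].astype(int)
    print(m[229:235,293:300].mean(2).round().astype(int).tolist()); print(m[199:203,316:323].mean(2).astype(int).tolist())
E
```

```text
[0.47693558 0.02139592 0.069     ] [0.47662224 0.02029653 0.038     ] [0.31334725 1.09939476]
[[199, 199, 178, 145, 139, 139, 138], [198, 184, 158, 146, 139, 139, 139], [201, 184, 154, 141, 139, 140, 139], [200, 180, 146, 140, 139, 139, 139], [196, 178, 148, 139, 141, 140, 140], [198, 164, 120, 125, 132, 135, 142]]
[[195, 194, 194, 193, 191, 193, 193], [163, 162, 154, 145, 155, 182, 195], [140, 140, 131, 128, 143, 159, 182], [137, 120, 98, 115, 142, 153, 178]]
[[197, 197, 178, 141, 130, 134, 130], [196, 182, 156, 143, 138, 138, 136], [198, 182, 153, 140, 139, 138, 138], [198, 175, 144, 139, 138, 138, 137], [196, 176, 144, 139, 139, 138, 138], [196, 163, 120, 125, 132, 134, 140]]
[[193, 193, 192, 191, 190, 192, 191], [162, 161, 153, 145, 153, 180, 194], [137, 138, 131, 127, 141, 158, 180], [134, 120, 96, 116, 140, 152, 177]]
```

The pin is about 1 mm from the lens centre and the carrier hasn't moved. Handing in.

```bash
python3 -c "
from bench import *
print(job_done())"
```

```text
the job is handed in; nothing more can be done
None
```

The job is handed in: the carrier's leading edge measures within about 0.3 mm of the scribed line and square to it within a few mrad, the tall pin is about 1 mm from the lens centre, and the robot was clear of everything at about 21 s of the 54 s allowed.

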